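# Open the drying box's vent to the long mark and start it

### The job

On the lid of the drying box, use a fingertip's friction to turn the big knurled vent dial clockwise until it clicks into the notch where its white pointer line stands at the long mark; do not turn it past that mark. Then, and only then, press the round start button all the way down and let it come up again. Leave everything else on the lid and the counter where it stands.

Things in the scene. Friction and masses are not known exactly. Their poses are not given: they have to be found in the camera images.
- dryer: drying box fixed to the counter, 300 (x) x 340 (y) x 110 mm high, flat white lid. Origin: centre of its underside. Dial axis at (-5, +50) mm, start button at (-70, -105) mm in its frame. Raised ticks (1.4 mm) on the lid round the dial: one long (26 mm) towards the box's +x from the dial's axis; short ones (8 mm) at 72, 36 and -36 degrees from it (positive: counter-clockwise from above).
- dial (a joint): turn of the vent dial, rad, growing clockwise from above. Detents at 0 (pointer at the 72 degree tick), 0.628, 1.257 (pointer at the long tick: wanted) and 1.885. Starts at rest at 0 or 0.628. Leaving a detent takes about 0.12 N m, 2.4 N along the rim; let go past half-way (0.31 rad) it snaps on into the next one, before that it springs back. Stops at -0.31 and 2.15.
- dial_top (a point): centre of the dial's flat top, on its vertical axis. The dial is a black disc 100 mm in diameter (too wide to pinch), 26 mm high, knurled on its rim, on the lid; its rim can be touched from 4 to 24 mm above the lid. A fingertip pressed on the rim with 5 to 15 N and moved along it drags the dial round by friction.
- dial_pointer (a point): point of the dial's white pointer line, 45 mm from the axis at the height of the dial's top; turns with the dial.
- start_top (a point): centre of the top of the round grey start button, 36 mm in diameter, in a black housing on the lid; it is pressed straight down.
- start (a joint): travel of the start button in m: 0 up, 0.006 fully down, with a spring; fully down takes 5 N. It comes up again by itself.
- shaker: small amber glass shaker jar, 42 dia x 65 high, standing loose on the dryer's lid; to be left alone. Origin: centre of its underside.
- cup: small steel measuring cup, 56 dia x 45 high, standing loose on the dryer's lid; to be left alone. Origin: centre of its underside.
- tin: striped tin of meat sticks, 84 dia, about 165 high with the sticks, on the counter left of the dryer; to be left alone. Origin: centre of its underside.
- jar: glass jar with black cap, 68 dia x 100 high, on the counter to the right; to be left alone. Origin: centre of its underside.
- tongs: steel tongs, about 245 long x 75 wide x 16 high, lying on the counter to the left; to be left alone. Origin: centre of its underside.
- bowl: white bowl, 100 dia x 40 high, on the counter to the right; to be left alone. Origin: centre of its underside.

How it is judged:
By the outcome, as a careful person would: the job done as asked, in the order asked, and still so for the second after the job is handed in, with the robot touching nothing.
It also fails if it takes over 58 s, if anything falls off the work surface, if the arm or the gripper's body presses on something with over 40 N, if the wrist force passes 120 N, or if a joint passes its speed limit or range.

### The arm

A 7-joint arm with a two-finger parallel gripper is mounted at the origin on the work surface. World frame = base frame: x ahead of the robot, y to its left, z up, the work surface at z = 0. Lengths are in m, angles in degrees, forces in N, time in s.
With the tool pointing down it reaches from about 0.35 to 0.9 m from the base axis. Payload 8.1 kg.
Tool frame: the origin (TCP) lies midway between the tips of the shut fingers; the grasp point (between the pads) lies 19 mm behind it; z points along the fingers, y is the line along which they close (so a half turn about z gives the same grasp; the last joint's range is limited). The gripper opens to 85 mm and grips with 20 to 120 N. Pads are 22 mm wide; open, the fingers measure 114 mm over their backs; the gripper's body (76 mm by 85 mm) begins 54 mm behind the grasp point. The pads swing forward as they close: fully open they stand 13 mm farther back than shut.
Start: joints at [-71.711, 24.895, 1.432, 90.138, -0.665, 64.973, -4.303], TCP at [0.256, 0.57, 0.231] pointing down, gripper open.
Joint ranges: [-149.89, 149.89], [-25.12, 119.58], [-72.63, 75.52], [4.76, 147.25], [-75.54, 255.54], [6.69, 114.76], [-157.13, 157.13]. Speed limits (degrees/s): [127.2, 127.2, 172.46, 172.46, 180, 180, 180].

### API

Orientations are given as [roll, pitch, yaw] about the fixed x, y, z axes, in that order (R = Rz(yaw) Ry(pitch) Rx(roll)).
In Python, from plant import sense, viewer, manip gives the robot as it stands.
- The arm moves only by the tool play_rows, never from a script. Its argument "rows" is a list of rows, each a list of 7 numbers: the opening, from 0 (shut) to 1 (fully open), then the shift along the tool's x, y, z in cm, then the turn, a rotation vector about the tool's x, y, z in rad. A call has 1 to 12 rows; each row is the pose to reach, as a shift and turn from the pose commanded when the call began, along the tool's axes at that moment; what a row does not reach only later rows make up. A row lasts 1/10 s, in which the tool goes at most 50 mm and 8.59 degrees, less where a joint would pass 70% of its speed; a pose out of reach is approached as far as the arm can. A call with a gripper value outside its range is refused whole. The fingers move at their own pace and stop on an object; "squeeze" is the grip in N (left out, the last holds). Time passes only in rows, so rows that repeat a pose let the fingers close. It gives the time, the measured TCP pose, the force, the opening and the grip force at its end, in the units of the state.
- sense(): the state, without advancing time (a new reading comes with each control period).
- viewer.read_camera(name): name is "scene" or "top" or "wrist"; returns the picture (400x640x3 uint8, red, green, blue); there is no depth.
- viewer.calibration(name): a dict with "fx", "fy", "cx", "cy" (pixels), "k1" (the pictures are not rectified: a ray, as slopes to the right and down, at radius r is drawn at 1 + k1 r^2 times it, then the intrinsics apply), "rvec" (rotation vector, rad) and "tvec" (3), from world to camera coordinates, as OpenCV has them. Camera axes: x right, y down, z forward; pixel columns grow to the right and rows downward; lengths in m; the calibration is good to about 2 mm. A picture is of the moment at which its call begins: read the wrist's pose just before it. calibration takes no time and is no camera call; for the wrist camera it gives the pose at the moment of the call.
- manip.finish_job(): hands the job in; it is judged then, once.
Trained networks look in the newest picture that a camera, given by its name, has taken for a name from the list of things; names that differ only in an ending like _2 or _b are one class to them, and where a whole thing is asked for, a point or a joint stands for the part that bears it (a point fixed in the world has none). Each returns a list of dicts, best first, with "score" (0 to 1); they miss things now and then, are a little off and sometimes report something else, mostly with a low value. They report only what shows in the picture. A call takes as long as a camera call.
- viewer.find_in(camera, query): "point" ([column, row] as shares, 0 to 1, of the picture: columns of its width, rows of its height, amid what is visible of it).
- viewer.place_of(camera, query): "point" ([column, row] as shares, 0 to 1, of the picture: columns of its width, rows of its height: a listed point, or the origin of a listed thing).
The state is a dict: "time": time; "joints": joint angles; "qvel": joint speeds; "joint_efforts": joint torques, N m; "eef_pos": TCP position; "eef_rot": TCP orientation; "force": force on the tool from outside, world axes, zero at the start; "wrist_torque": the same for the moment, N m; "gripper_width": finger opening in m; "gripper_force": force on a finger pad.
Only numpy, scipy, OpenCV 4.12 (cv2) and the standard library are available. Lean on these libraries where they do the work, as an engineer would, in place of code of your own. Each camera call takes 0.05 s, during which the arm holds its last target. There are 200 camera calls.

## Working session

There is one attempt and no reset: what is moved stays moved. The work goes in short steps, Python scripts to look and compute and a tool call to move; the robot and the scene stay as the last step left them, time stands still between calls to the robot, and variables do not carry over. Pictures are saved under pics/ and viewed, at most 10 in all, crops included, and the job is handed in when it is done.

Besides the shell and the picture viewer there is one more tool, called after "Request:" as name([rows], argument=value, ...), one row to a line, values as JSON. play_rows: Moves the arm, as the interface text tells. Its arguments: {"type":"object","properties":{"rows":{"type":"array"},"squeeze":{"type":"number"}},"required":["rows"]}

```bash
mkdir -p pics
cat > h.py <<'E'
import numpy as np, cv2
from plant import sense, viewer, manip
from scipy.spatial.transform import Rotation as R
def ray(c,px):
    k=viewer.calibration(c); u=np.array([(px[0]-k['cx'])/k['fx'],(px[1]-k['cy'])/k['fy']]); s=u.copy()
    for _ in range(30): s=u/(1+k['k1']*(s@s))
    M=cv2.Rodrigues(np.array(k['rvec'],float))[0]; t=np.array(k['tvec']).ravel()
    return -M.T@t, M.T@np.array([s[0],s[1],1])
def at(c,px,z):
    o,d=ray(c,px); return o+d*(z-o[2])/d[2]
def snap(c,fn):
    im=viewer.read_camera(c); cv2.imwrite('pics/'+fn,im[:,:,::-1]); return im
def loc(c,q,z):
    r=viewer.place_of(c,q)
    return [(round(e['score'],2),(np.array(e['point'])*[640,400]).round(1).tolist(),at(c,np.array(e['point'])*[640,400],z).round(4).tolist()) for e in r[:2]]
E
python3 - <<'E'
from h import *
snap('top','t0.png'); snap('scene','s0.png')
for c in ('top','scene'):
    for q,z in (('dial_top',.136),('dial_pointer',.136),('start_top',.125),('dryer',0),('shaker',.11),('cup',.11),('tin',0),('jar',0)):
        print(c,q,loc(c,q,z))
print(sense())
E
```

```text
top dial_top [(0.75, [297.3, 203.5], [0.5711, 0.09, 0.136]), (0.35, [449.6, 241.2], [0.4821, -0.3119, 0.136])]
top dial_pointer [(0.88, [284.7, 192.6], [0.5994, 0.1244, 0.136])]
top start_top [(0.67, [347.9, 240.7], [0.4768, -0.0465, 0.125])]
top dryer [(0.96, [317.2, 211.4], [0.5667, 0.0384, 0.0])]
top shaker [(0.58, [367.4, 187.3], [0.6236, -0.0974, 0.11])]
top cup [(0.9, [283.2, 155.4], [0.7059, 0.1341, 0.11])]
top tin [(0.86, [198.3, 160.7], [0.7087, 0.3949, 0.0])]
top jar [(0.88, [457.2, 166.0], [0.7125, -0.3718, 0.0])]
scene dial_top [(0.66, [344.2, 214.3], [0.5801, 0.0948, 0.136]), (0.34, [319.3, 177.3], [0.4783, -0.0387, 0.136])]
scene dial_pointer [(0.76, [353.0, 222.7], [0.5966, 0.1283, 0.136])]
scene start_top [(0.66, [320.2, 175.8], [0.4578, -0.0481, 0.125])]
scene dryer [(0.95, [325.9, 241.9], [0.5645, 0.0347, 0.0])]
scene shaker [(0.83, [272.1, 205.7], [0.6198, -0.0973, 0.11]), (0.36, [185.4, 221.0], [0.7831, -0.2484, 0.11])]
scene cup [(0.79, [329.1, 260.0], [0.7137, 0.1297, 0.11])]
scene tin [(0.8, [434.3, 340.0], [0.7125, 0.4019, 0.0])]
scene jar [(0.64, [186.5, 218.3], [0.6878, -0.3585, 0.0]), (0.17, [318.3, 179.3], [0.3277, -0.1329, 0.0])]
{'time': 0.9, 'joints': array([-71.71084294,  24.89174549,   1.43403065,  90.13706986,
        -0.66131265,  64.97430049,  -4.30336463]), 'qvel': array([ 0.07752066, -0.06039624,  0.05393994, -0.09732837,  0.0729812 ,
       -0.01770333, -0.05378407]), 'joint_efforts': array([-5.98635361e-04, -6.70273161e+01,  1.02327727e+00, -3.16577446e+01,
        1.53626734e-02,  1.80297018e-03,  6.10562711e-05]), 'eef_pos': array([0.25594467, 0.5702107 , 0.23136308]), 'eef_rot': array([1.79994473e+02, 3.88481345e-03, 1.55826907e+02]), 'force': array([ 0.15953747,  0.28087643, -0.5652145 ]), 'wrist_torque': array([-0.01789836, -0.00071176, -0.00338435]), 'gripper_force': 0.0, 'gripper_width': 0.08527089358212941}
```

```bash
ls .
```

```text
h.py
pics
```

View pics/t0.png

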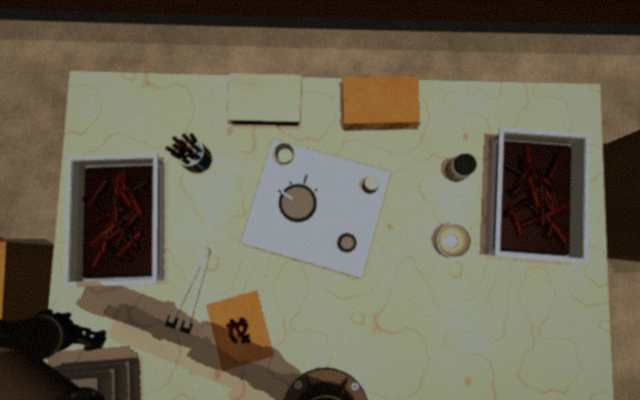

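View pics/s0.png

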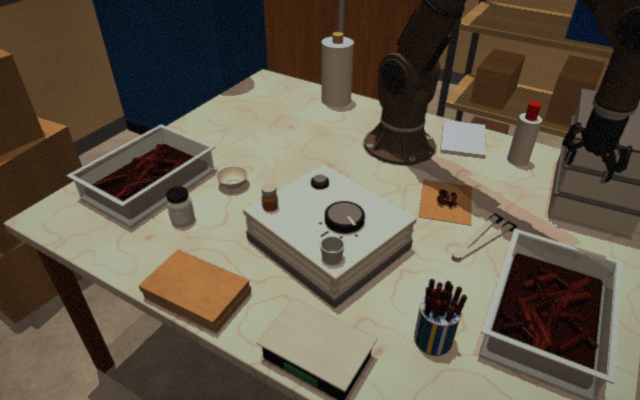

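The top view shows the dial at (297,203), its pointer up-left at about (285,192), the long tick at (305,180), the button at (347,241), the cup at (284,154) and the shaker at (369,185). The scene view agrees. The box is yawed about -15°, and the dial looks to be at detent 0. I'll move closer to confirm.

```bash
cat >> h.py <<'E'
def rel(p,yaw,p0=None,yaw0=None):
    s=sense(); p0=s['eef_pos'] if p0 is None else p0
    r0=R.from_euler('xyz',s['eef_rot'] if yaw0 is None else [180,0,yaw0],degrees=True)
    r1=R.from_euler('xyz',[180,0,yaw],degrees=True)
    return np.r_[r0.inv().apply(np.array(p)-p0)*100,(r0.inv()*r1).as_rotvec()].round(3).tolist()
E
python3 -c "
from h import *
print(rel([.52,.2,.32],100))"
```

```text
[-39.251, -22.961, -8.863, 0.0, 0.0, 0.974]
```

Request:
play_rows([
  [0,-20,-11.5,-8.9,0,0,0.5],
  [0,-39.2,-23,-8.9,0,0,0.974],
  [0,-39.2,-23,-8.9,0,0,0.974],
  [0,-39.2,-23,-8.9,0,0,0.974],
  [0,-39.2,-23,-8.9,0,0,0.974],
  [0,-39.2,-23,-8.9,0,0,0.974],
  [0,-39.2,-23,-8.9,0,0,0.974],
  [0,-39.2,-23,-8.9,0,0,0.974],
  [0,-39.2,-23,-8.9,0,0,0.974],
  [0,-39.2,-23,-8.9,0,0,0.974],
  [0,-39.2,-23,-8.9,0,0,0.974],
  [0,-39.2,-23,-8.9,0,0,0.974],
], squeeze=20)

```text
time: 2.1
eef_pos: [0.5187, 0.2009, 0.32]
eef_rot: [-180.0, -0.0, 100.1]
force: [-0.3, -0.5, -0.7]
gripper_width: 0.0
gripper_force: 0.0
```

Run:
```python
from h import *
s=sense();print(s['eef_pos'],s['eef_rot'],s['force'],s['joints'],s['gripper_width'])
snap('wrist','w0.png')
for q,z in (('dial_top',.136),('dial_pointer',.136),('start_top',.125),('dryer',0),('cup',.11)): print(q,loc('wrist',q,z))
```

```text
[0.51872934 0.20094673 0.32002358] [-1.79963621e+02 -4.26277798e-02  1.00065121e+02] [-0.26552712 -0.45003965 -0.72088402] [-44.3302107   15.0810153   23.04060593  93.34660835  -6.16928269
  72.8476185  -10.11031457] 3.134041104804452e-05
dial_top [(0.74, [354.8, 286.8], [0.5722, 0.0947, 0.136])]
dial_pointer [(0.68, [382.8, 263.1], [0.5958, 0.1281, 0.136])]
start_top []
dryer [(0.65, [335.8, 268.3], [0.5664, 0.0428, 0.0])]
cup [(0.81, [471.5, 263.5], [0.7044, 0.1327, 0.11])]
```

View pics/w0.png

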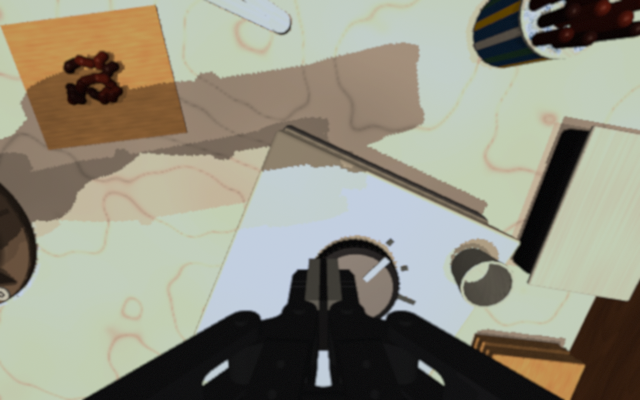

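The pointer (385,262) lines up with the 72° tick (390,241). The 36° tick is at (403,267) and the long one at (405,298), so the dial is at detent 0. I'll press from the near side with the tool's +x face, so the wrist camera keeps the dial in view.

```bash
cat >> h.py <<'E'
C=np.array([.574,.0925])
def on(th,r,z): t=np.radians(th); return [C[0]+r*np.cos(t),C[1]+r*np.sin(t),z]
E
python3 -c "
from h import *
print(rel(on(205,.08,.2),25)); print(rel(on(205,.08,.119),25))"
```

```text
[-13.706, -4.194, 12.011, -0.0, 0.0, 1.311]
[-13.708, -4.191, 20.111, -0.0, 0.0, 1.311]
```

Request:
play_rows([
  [0,-3,-1,2,0,0,0.15],
  [0,-6,-2,5,0,0,0.3],
  [0,-9,-3,8,0,0,0.45],
  [0,-13.7,-4.2,10,0,0,0.6],
  [0,-13.7,-4.2,12,0,0,0.75],
  [0,-13.7,-4.2,12,0,0,0.9],
  [0,-13.7,-4.2,12,0,0,1.05],
  [0,-13.7,-4.2,12,0,0,1.2],
  [0,-13.7,-4.2,12,0,0,1.311],
  [0,-13.7,-4.2,12,0,0,1.311],
  [0,-13.7,-4.2,12,0,0,1.311],
  [0,-13.7,-4.2,12,0,0,1.311],
])

```text
time: 3.6
eef_pos: [0.5018, 0.0579, 0.2004]
eef_rot: [-180.0, -0.0, 25.1]
force: [-0.2, -0.3, 0.2]
gripper_width: 0.0002
gripper_force: 0.0
```

Run:
```python
from h import *
s=sense();print(s['eef_pos'],s['eef_rot'],s['force'],s['joints'])
snap('wrist','w1.png')
for q,z in (('dial_top',.136),('dial_pointer',.136),('start_top',.125)): print(q,loc('wrist',q,z))
print(rel(on(205,.08,.119),25))
```

```text
[0.50182543 0.05791557 0.20035312] [-1.79992585e+02 -1.11736934e-02  2.50865417e+01] [-0.1679302  -0.30066894  0.23674657] [-43.94665971  17.66570316  40.22026966 111.31898388 -13.72142485
  55.78037529 -62.18152361]
dial_top [(0.83, [324.6, 102.3], [0.5719, 0.0898, 0.136])]
dial_pointer [(0.75, [280.6, 30.7], [0.5953, 0.1274, 0.136])]
start_top [(0.82, [434.8, 317.1], [0.4673, -0.051, 0.125])]
[0.014, -0.112, 8.134, -0.0, -0.0, -0.001]
```

View pics/w1.png

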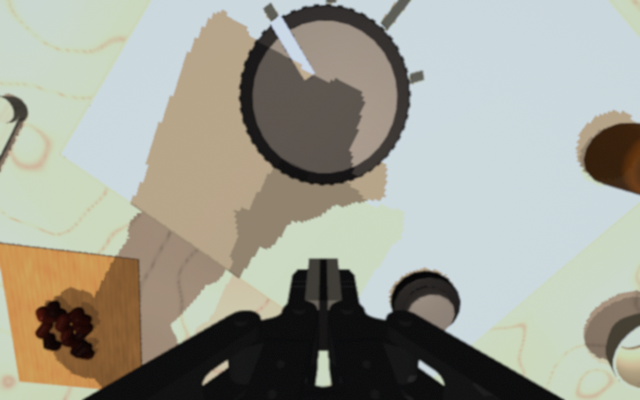

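The view is clear. The dial fills columns 241–409 and rows 5–184, so its centre is about (325,95). The pointer is at the 72° tick (270,12) and the long tick is at (397,12). The button is at (435,300).

Run:
```python
from h import *
for p in ((241,95),(409,95),(325,5),(325,184)): print(p,at('wrist',p,.135))
print(at('wrist',(325,95),.135))
a=at('wrist',(387,25),.1114);b=at('wrist',(408,-2),.1114);c=at('wrist',(277,17),.136);d=at('wrist',(312,75),.136)
print(np.degrees(np.arctan2(*(b-a)[1::-1])),np.degrees(np.arctan2(*(c-d)[1::-1])))
```

```text
(241, 95) [0.55492687 0.13537841 0.135     ]
(409, 95) [0.59620145 0.0469704  0.135     ]
(325, 5) [0.616924   0.11056683 0.135     ]
(325, 184) [0.52759488 0.06863788 0.135     ]
[0.5756237 0.0911801 0.135    ]
-14.245787404664485 57.71301083654656
```

Request:
play_rows([
  [0,0,0,3,0,0,0],
  [0,0,0,6,0,0,0],
  [0,0,0,8.1,0,0,0],
  [0,0,0,8.1,0,0,0],
  [0,0.4,0,8.1,0,0,0],
  [0,0.8,0,8.1,0,0,0],
  [0,1.2,0,8.1,0,0,0],
  [0,1.4,0,8.1,0,0,0],
  [0,1.5,0,8.1,0,0,0],
  [0,1.5,0,8.1,0,0,0],
])

```text
time: 4.8
eef_pos: [0.5156, 0.0641, 0.1195]
eef_rot: [180.0, -0.0, 24.9]
force: [0.2, 0.5, 0.2]
gripper_width: 0.0002
gripper_force: 0.0
```

No contact yet, so I'll step in slowly.

Request:
play_rows([
  [0,0.1,0,0,0,0,0],
  [0,0.2,0,0,0,0,0],
  [0,0.3,0,0,0,0,0],
  [0,0.3,0,0,0,0,0],
  [0,0.3,0,0,0,0,0],
])

```text
time: 5.3
eef_pos: [0.5176, 0.065, 0.1192]
eef_rot: [-180.0, 0.1, 24.9]
force: [-3.4, -2.2, 2.3]
gripper_width: 0.0001
gripper_force: 1.8
```

Request:
play_rows([
  [0,0.04,0,0,0,0,0],
  [0,0.08,0,0,0,0,0],
  [0,0.08,0,0,0,0,0],
])

```text
time: 5.6
eef_pos: [0.5177, 0.065, 0.1191]
eef_rot: [-180.0, 0.1, 24.9]
force: [-6.5, -2.2, 4.8]
gripper_width: 0.0
gripper_force: 3.6
```

Run:
```python
from h import *
s=sense();print(s['eef_pos'],s['eef_rot'],s['force'])
# arc rows: cmd start radius r0 at theta=yaw+180, arcs clockwise about C
r=.0606
yaw=25.0
C=np.array([.574,.0905])
x=np.array([np.cos(np.radians(yaw)),np.sin(np.radians(yaw))])
p0=np.r_[C-r*x,.119]
for d in range(4,49,4):
    t=np.radians(yaw-d); p=np.r_[C-r*np.array([np.cos(t),np.sin(t)]),.119]
    print(d,rel(p,yaw-d,p0,yaw))
```

```text
[0.51766431 0.06502145 0.11912414] [-1.79960444e+02  1.27979308e-01  2.48791480e+01] [-6.4754376  -2.21285434  4.82196415]
4 [0.015, -0.423, -0.0, 0.0, -0.0, 0.07]
8 [0.059, -0.843, -0.0, -0.0, -0.0, 0.14]
12 [0.132, -1.26, -0.0, 0.0, -0.0, 0.209]
16 [0.235, -1.67, -0.0, 0.0, -0.0, 0.279]
20 [0.365, -2.073, -0.0, -0.0, -0.0, 0.349]
24 [0.524, -2.465, -0.0, 0.0, -0.0, 0.419]
28 [0.709, -2.845, -0.0, -0.0, -0.0, 0.489]
32 [0.921, -3.211, -0.0, 0.0, -0.0, 0.559]
36 [1.157, -3.562, -0.0, 0.0, -0.0, 0.628]
40 [1.418, -3.895, -0.0, -0.0, -0.0, 0.698]
44 [1.701, -4.21, -0.0, 0.0, -0.0, 0.768]
48 [2.005, -4.503, -0.0, 0.0, -0.0, 0.838]
```

Request:
play_rows([
  [0,0.04,0,0,0,0,0],
  [0,0.045,-0.21,0,0,0,0.035],
  [0,0.06,-0.423,0,0,0,0.07],
  [0,0.08,-0.63,0,0,0,0.105],
  [0,0.1,-0.843,0,0,0,0.14],
  [0,0.1,-0.843,0,0,0,0.14],
])

```text
time: 6.2
eef_pos: [0.5147, 0.073, 0.1191]
eef_rot: [-180.0, 0.2, 16.8]
force: [-7.9, -3.5, 7.5]
gripper_width: 0.0003
gripper_force: 4.3
```

```bash
cat >> h.py <<'E'
C=np.array([.574,.0905])
def rep():
    s=sense();v=s['eef_pos'][:2]-C;u=v/np.hypot(*v);f=s['force'][:2]
    print('r',np.hypot(*v),'th',np.degrees(np.arctan2(v[1],v[0]))%360,'yaw',s['eef_rot'][2],'Frad',f@u,'Ftan_ccw',f@[-u[1],u[0]],'Fz',s['force'][2],'t',s['time'])
def ptr():
    for e in loc('wrist','dial_pointer',.136):
        d=np.array(e[2][:2])-C; print('pointer ang',e[0],e[1],np.degrees(np.arctan2(d[1],d[0])))
E
python3 - <<'E'
from h import *
rep(); snap('wrist','w2.png'); ptr()
E
```

```text
r 0.0618339078241597 th 196.48570604734962 yaw 16.78132975821963 Frad 8.53639704501187 Ftan_ccw 1.0904527536991977 Fz 7.476508986061016 t 6.2
pointer ang 0.8 [252.5, 41.6] 51.50895644050248
```

Request:
play_rows([
  [0,0.04,-0.21,0,0,0,0.035],
  [0,0.055,-0.423,0,0,0,0.07],
  [0,0.075,-0.63,0,0,0,0.105],
  [0,0.1,-0.843,0,0,0,0.14],
  [0,0.13,-1.05,0,0,0,0.175],
  [0,0.17,-1.26,0,0,0,0.209],
  [0,0.22,-1.465,0,0,0,0.244],
  [0,0.27,-1.67,0,0,0,0.279],
  [0,0.27,-1.67,0,0,0,0.279],
])

```text
time: 7.2
eef_pos: [0.5121, 0.0913, 0.119]
eef_rot: [-179.9, 0.2, 0.9]
force: [-8.7, 1.2, 7.9]
gripper_width: -0.0002
gripper_force: 4.6
```

Run:
```python
from h import *
rep(); snap('wrist','w3.png'); ptr()
```

```text
r 0.061871405562742995 th 179.23134705392872 yaw 0.8810991476349651 Frad 8.746748747193374 Ftan_ccw -1.0517570752964405 Fz 7.889971623183508 t 7.2
pointer ang 0.95 [258.4, 36.9] 33.54249340411742
pointer ang 0.16 [9.6, 375.7] 126.73512959579755
```

Request:
play_rows([
  [0,0.01,-0.21,0,0,0,0.035],
  [0,0.02,-0.423,0,0,0,0.07],
  [0,0.035,-0.63,0,0,0,0.105],
  [0,0.06,-0.843,0,0,0,0.14],
  [0,0.09,-1.05,0,0,0,0.175],
  [0,0.135,-1.26,0,0,0,0.209],
  [0,0.135,-1.26,0,0,0,0.209],
])

```text
time: 8.0
eef_pos: [0.5136, 0.1035, 0.119]
eef_rot: [180.0, 0.2, -11.1]
force: [-7.4, -0.1, 5.9]
gripper_width: -0.0005
gripper_force: 3.7
```

Run:
```python
from h import *
rep(); snap('wrist','w4.png'); ptr()
```

```text
r 0.061762151682057224 th 167.82421716621383 yaw -11.107115850576617 Frad 7.201798709745188 Ftan_ccw 1.640241159304373 Fz 5.942093667939166 t 8.0
pointer ang 0.95 [255.1, 40.8] 22.557246634705642
```

Now at detent 1. I'll continue about 24° for the next one.

Request:
play_rows([
  [0,0.05,-0.21,0,0,0,0.035],
  [0,0.065,-0.423,0,0,0,0.07],
  [0,0.085,-0.63,0,0,0,0.105],
  [0,0.11,-0.843,0,0,0,0.14],
  [0,0.14,-1.05,0,0,0,0.175],
  [0,0.18,-1.26,0,0,0,0.209],
  [0,0.23,-1.465,0,0,0,0.244],
  [0,0.28,-1.67,0,0,0,0.279],
  [0,0.34,-1.875,0,0,0,0.314],
  [0,0.41,-2.073,0,0,0,0.349],
  [0,0.41,-2.073,0,0,0,0.349],
])

```text
time: 9.2
eef_pos: [0.5225, 0.1244, 0.1191]
eef_rot: [-180.0, 0.1, -31.0]
force: [-4.6, 3.7, 3.1]
gripper_width: 0.0003
gripper_force: 2.9
```

Run:
```python
from h import *
rep(); snap('wrist','w5.png'); ptr(); print(sense()['joints'])
```

```text
r 0.06164849489769726 th 146.632599471652 yaw -31.035676775412735 Frad 5.842891266959555 Ftan_ccw -0.5540485442273473 Fz 3.128973937941902 t 9.2
pointer ang 0.79 [266.9, 35.9] -1.8956222586147502
[ -54.87932258   31.63042153   51.7721457   112.75166903  -32.07699156
   51.16142355 -107.14254714]
```

Request:
play_rows([
  [0,0.015,-0.21,0,0,0,0.035],
  [0,0.03,-0.423,0,0,0,0.07],
  [0,0.05,-0.63,0,0,0,0.105],
  [0,0.075,-0.843,0,0,0,0.14],
  [0,0.1,-1.05,0,0,0,0.175],
  [0,0.1,-1.05,0,0,0,0.175],
])

```text
time: 9.9
eef_pos: [0.5294, 0.1328, 0.1191]
eef_rot: [-180.0, 0.1, -41.1]
force: [-2.6, 6.0, 1.4]
gripper_width: -0.0001
gripper_force: 2.9
```

Request:
play_rows([
  [0,-0.3,0,0,0,0,0],
  [0,-1,0,0,0,0,0],
  [0,-2,0,0,0,0,0],
  [0,-2,0,-3,0,0,0],
  [0,-2,0,-8,0,0,0],
  [0,-2,0,-8,0,0,0],
])

```text
time: 10.5
eef_pos: [0.517, 0.1442, 0.2042]
eef_rot: [-179.6, -0.2, -41.1]
force: [0.9, -0.7, -0.1]
gripper_width: -0.0
gripper_force: 0.0
```

Run:
```python
from h import *
rep(); snap('wrist','w6.png'); ptr()
print(loc('wrist','start_top',.125)); print(sense()['eef_pos'],sense()['eef_rot'])
```

```text
r 0.07833989550389954 th 136.70918509688377 yaw -41.11837960551965 Frad -1.1500170662225344 Ftan_ccw -0.059066850181879293 Fz -0.05938061260643443 t 10.5
pointer ang 0.66 [294.4, 28.0] -14.893472958841572
[(0.69, [616.8, 82.5], [0.4652, -0.0444, 0.125])]
[0.51375552 0.14478129 0.19913462] [-1.79969716e+02  3.40836477e-02 -4.10568866e+01]
```

View pics/w6.png

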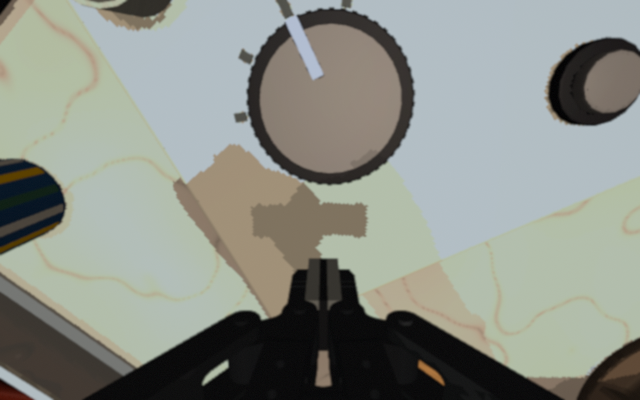

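The pointer now stands on the long tick: (290,25) against (283,5). Next is the button.

```bash
python3 -c "
from h import *
print(rel([.44,-.0445,.2],0)); s=sense()"
```

```text
[6.871, 19.117, -0.101, -0.001, 0.0, -0.717]
```

Request:
play_rows([
  [0,1.5,4,-1,0,0,-0.15],
  [0,3,8,-1,0,0,-0.3],
  [0,4.5,12,-1,0,0,-0.45],
  [0,6,16,-0.5,0,0,-0.6],
  [0,6.9,19.1,-0.1,0,0,-0.717],
  [0,6.9,19.1,-0.1,0,0,-0.717],
  [0,6.9,19.1,-0.1,0,0,-0.717],
])

```text
time: 11.35
eef_pos: [0.4399, -0.0451, 0.1996]
eef_rot: [-180.0, 0.1, -0.2]
force: [0.7, 0.7, -0.0]
gripper_width: -0.0
gripper_force: 0.0
```

Run:
```python
from h import *
s=sense();print(s['eef_pos'],s['eef_rot'],s['force'])
snap('wrist','w7.png')
for z in (.125,.135): print(loc('wrist','start_top',z),loc('top','start_top',z))
ptr()
```

```text
[ 0.43991134 -0.04510193  0.19961876] [-1.79961731e+02  7.54445906e-02 -1.78885574e-01] [ 0.67807052  0.68897728 -0.04230606]
[] [(0.67, [347.9, 240.7], [0.4768, -0.0465, 0.125])]
[] [(0.67, [347.9, 240.7], [0.4763, -0.046, 0.135])]
```

View pics/w7.png

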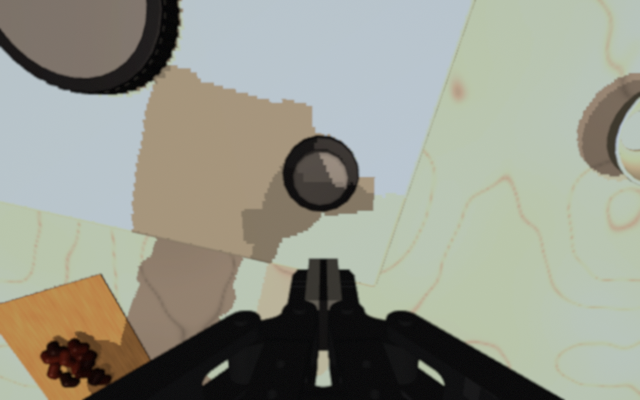

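The button is centred at about (321,175), with its housing around it.

Run:
```python
from h import *
for z in (.12,.13,.135): print(z,at('wrist',(321,175),z),at('wrist',(284,175),z)[1]-at('wrist',(358,175),z)[1],at('wrist',(293,177),z)[1]-at('wrist',(348,177),z)[1])
```

```text
0.12 [ 0.4714642  -0.04286512  0.12      ] 0.04956433696143586 0.03691076081282621
0.13 [ 0.47362416 -0.04292841  0.13      ] 0.04733147732110522 0.035247941270279255
0.135 [ 0.47470414 -0.04296006  0.135     ] 0.04621504750093989 0.03441653149900578
```

Request:
play_rows([
  [0,3.3,-0.2,0,0,0,0],
  [0,3.3,-0.2,2,0,0,0],
  [0,3.3,-0.2,5,0,0,0],
  [0,3.3,-0.2,6,0,0,0],
  [0,3.3,-0.2,6.4,0,0,0],
  [0,3.3,-0.2,6.4,0,0,0],
  [0,3.3,-0.2,6.4,0,0,0],
])

```text
time: 12.35
eef_pos: [0.4744, -0.0431, 0.1372]
eef_rot: [-180.0, -0.1, -0.0]
force: [-0.2, 0.6, -0.3]
gripper_width: -0.0001
gripper_force: 0.0
```

Request:
play_rows([
  [0,0,0,0.2,0,0,0],
  [0,0,0,0.4,0,0,0],
  [0,0,0,0.6,0,0,0],
  [0,0,0,0.8,0,0,0],
  [0,0,0,0.8,0,0,0],
])

```text
time: 12.85
eef_pos: [0.4742, -0.043, 0.1284]
eef_rot: [-180.0, -0.0, -0.0]
force: [0.5, 0.8, 3.6]
gripper_width: 0.0001
gripper_force: 1.7
```

Request:
play_rows([
  [0,0,0,0.1,0,0,0],
  [0,0,0,0.2,0,0,0],
  [0,0,0,0.3,0,0,0],
  [0,0,0,0.3,0,0,0],
])

```text
time: 13.25
eef_pos: [0.4742, -0.043, 0.1259]
eef_rot: [-179.9, -0.0, -0.0]
force: [-1.0, 2.6, 15.4]
gripper_width: 0.0004
gripper_force: 7.5
```

Request:
play_rows([
  [0,0,0,0.1,0,0,0],
  [0,0,0,0.2,0,0,0],
  [0,0,0,0.2,0,0,0],
])

```text
time: 13.55
eef_pos: [0.4744, -0.043, 0.1254]
eef_rot: [-179.8, -0.1, -0.0]
force: [-10.6, 3.8, 44.0]
gripper_width: 0.0003
gripper_force: 22.0
```

Request:
play_rows([
  [0,0,0,-0.2,0,0,0],
  [0,0,0,-0.3,0,0,0],
  [0,0,0,-0.3,0,0,0],
])

```text
time: 13.85
eef_pos: [0.4741, -0.043, 0.1266]
eef_rot: [-180.0, -0.0, -0.0]
force: [1.2, 0.8, 4.5]
gripper_width: -0.0002
gripper_force: 2.3
```

Request:
play_rows([
  [0,0,0,-0.2,0,0,0],
  [0,0,0,-0.2,0,0,0],
  [0,0,0,-0.2,0,0,0],
])

```text
time: 14.15
eef_pos: [0.474, -0.0431, 0.1283]
eef_rot: [180.0, -0.0, -0.0]
force: [2.0, 1.2, 3.6]
gripper_width: 0.0002
gripper_force: 1.8
```

Request:
play_rows([
  [0,0,0,-0.2,0,0,0],
  [0,0,0,-0.2,0,0,0],
  [0,0,0,-0.2,0,0,0],
])

```text
time: 14.45
eef_pos: [0.4736, -0.0432, 0.1303]
eef_rot: [180.0, 0.0, -0.0]
force: [1.7, 0.7, 3.0]
gripper_width: 0.0
gripper_force: 1.2
```

The spring force rises to about 5 N near z = 0.1257, where the hard stop is, so the button was pressed fully. Now I'll retreat.

Request:
play_rows([
  [0,0,0,-1,0,0,0],
  [0,0,0,-4,0,0,0],
  [0,0,0,-8,0,0,0],
  [0,-3,0,-12,0,0,0],
  [0,-6,0,-15,0,0,0],
  [0,-6,0,-15,0,0,0],
  [0,-6,0,-15,0,0,0],
])

```text
time: 15.15
eef_pos: [0.4135, -0.0424, 0.281]
eef_rot: [-179.7, -0.1, 0.1]
force: [-0.2, 1.2, 1.4]
gripper_width: -0.0003
gripper_force: 0.0
```

Run:
```python
from h import *
s=sense();print(s['eef_pos'],s['force'],s['time'])
snap('wrist','w8.png')
for q,z in (('dial_pointer',.136),('start_top',.131)): print(loc('wrist',q,z))
ptr()
```

```text
[ 0.41348932 -0.04240183  0.28095796] [-0.17574316  1.24949201  1.3888553 ] 15.15
[]
[(0.59, [327.0, 128.1], [0.4691, -0.0465, 0.131])]
```

View pics/w8.png

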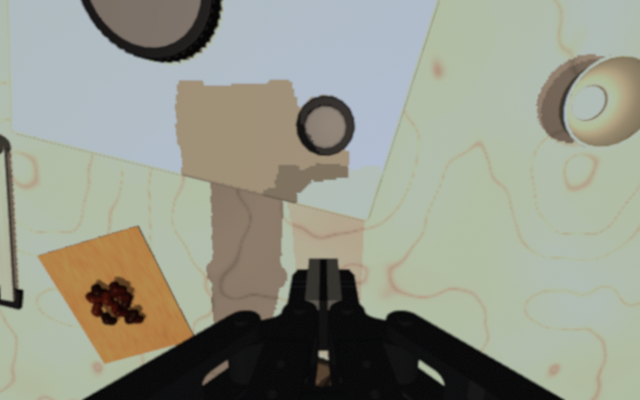

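The button is up again at (326,125), and nothing has touched the dial since it clicked in. Handing in.

```bash
python3 -c "
from h import *
print(manip.finish_job())"
```

```text
the job is handed in; nothing more can be done
None
```

The vent dial is in the long-mark notch, and after that the start button was pressed to its stop and came back up; I touched nothing else and handed the job in at about 15 s. The button press peaked at 44 N at the fingertip, which I took to fall outside the 40 N limit on the arm and gripper body.

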